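Fetch the rear tea infuser from the crowded arm of the hanging rail

ROBOT

A 6-joint arm with a two-finger parallel gripper is mounted at the origin on a cart in front of the work surface, level with it; the furniture and walls round the work are solid. World frame = base frame: x ahead of the robot, y to its left, z up, the work surface at z = 0. Lengths are in m, angles in rad, forces in N, time in s.
With the tool pointing down it reaches from about 0.35 to 0.975 m from the base axis. Payload 4.9 kg.
Tool frame: the origin (TCP) lies at the very end of the fingers, on their centre line; the grasp point (between the pads) lies ctrl.grip_point_offset behind it (ctrl.grip_point_offset is the distance from the TCP to the grasp point, in m); z points along the fingers, y is the line along which they close (so a half turn about z gives the same grasp; the last joint's range is limited). The gripper opens to 85 mm and grips with 20 to 120 N. Pads are 22 mm wide; open, the fingers measure 114 mm over their backs; the gripper's body (76 mm by 85 mm) begins 54 mm behind the grasp point. The pads swing forward as they close: fully open they stand 13 mm farther back than shut.
Start: joints at [-1.436, 0.053, 1.613, -0, 1.476, -0.119], TCP at [0.157, -0.605, 0.199] pointing down, gripper open.
Joint ranges: [-3.01, 3.01], [-1.01, 2.22], [0.06, 2.58], [-1.02, 4.17], [0.09, 2.62], [-3.14, 3.14]. Speed limits (rad/s): [2.57, 2.57, 3.14, 3.14, 3.14, 3.14].

INTERFACE

Orientations are given as a rotation vector (axis times angle).
In Python, from station import ctrl gives the robot as it stands. The module is installed in compiled form; this text tells all that it offers.
- The arm moves only by the tool drive_tool, never from a script. Its argument "steps" is a list of rows, each an object with "translation": the shift along the tool's x, y, z normalised to -1 to 1, where 1 is 4 cm, a list of three; "angular": the turn, a rotation vector about the tool's x, y, z normalised to -1 to 1, where 1 is 8 degrees, a list of three; "gripper": the opening, from 0 (shut) to 1 (fully open). In form: [{"translation": [dx, dy, dz], "angular": [wx, wy, wz], "gripper": gripper}, ...]. A call has 1 to 8 rows; each row shifts and turns the commanded pose from where the row before left it, along the tool's axes as they then stand; what a row does not reach is not made up. A row lasts 1/8 s, in which the tool goes at most 62.5 mm and 10.7 degrees, less where a joint would pass 70% of its speed; a pose out of reach is approached as far as the arm can. A call with a number of a shift or a turn outside -1 to 1 is refused whole. A call with a gripper value outside its range is refused whole. The fingers move at their own pace and stop on an object; "force" is the grip in N (left out, the last holds). Time passes only in rows, so rows that do not move let the fingers close. It gives the time, the measured TCP pose, the force, the opening and the grip force at its end, in the units of the state.
- ctrl.get_obs(): the state, without advancing time (a new reading comes with each control period).
- ctrl.get_image(name): name is "side" or "top" or "wrist"; returns a dict with "color" (384x512x3 uint8, red, green, blue), "depth" (384x512 float32, m along the optical axis (not along the pixel's ray), 0 where there is no reading), "fx", "fy", "cx", "cy" (pixels), "R" (3x3) and "t" (3): a world point X has camera coordinates R X + t. Camera axes: x right, y down, z forward; pixel columns grow to the right and rows downward; lengths in m; the calibration is good to about 2 mm. The wrist camera is an equidistant fisheye: a pixel r from the principal point sees the ray r / f radians off the axis. A picture is of the moment at which its call begins.
- ctrl.finish_job(): hands the job in; it is judged then, once.
The state is a dict: "t": time; "q": joint angles; "dq": joint speeds; "effort": joint torques, N m; "tool_pos": TCP position; "tool_rot": TCP orientation; "contact_force": force on the tool from outside, world axes, zero at the start; "wrist_torque": the same for the moment, N m; "opening": finger opening in m; "grip_force": force on a finger pad.
Only numpy, scipy, OpenCV 4.12 (cv2) and the standard library are available. Lean on these libraries where they do the work, as an engineer would, in place of code of your own. Each camera call takes 0.05 s, during which the arm holds its last target. There are 200 camera calls.

TASK

The tea infusers hang by their necks on the left arm of the slotted rail; the one we want hangs at the back, at the left end. Push the two front infusers along the slot, past the lift-out opening and onto the free right arm, without lifting them off the rail and leaving the rear one where it hangs until both are over there; then bring the rear infuser to the opening, feel for the spot where it comes free, lift it out and hang it upright in the small glass, its cap lying on the rim. Do not knock over the glass or the salt mill.

Things in the scene. Friction and masses are not known exactly. Their poses are not given: they have to be found in the camera images.
- stand: fixed slotted steel rail on two posts; origin on the worktop below its middle, x across it (away from robot), y along it to the crowded left arm, z up. Bar 68 mm wide, 5 mm thick, top 120 mm up, about y -206 to +262 mm. Slot 14 mm wide along x = 0, about y -154 to +220 mm, ends closed: necks slide in it, caps and baskets cannot pass
- rail_middle (a point): point on the slot's middle line at the bar's top, over the stand's origin. The eight-sided lift-out opening (36 mm across, leading into the slot on both sides) is centred anywhere from y = -15 to +15 mm of it: the bar is clamped (holds 50 N) at a setting not reported, to be seen or felt. Caps slide across it; a basket comes up through it only if centred within about 4 mm
- left_end (a point): end of the slot on the crowded left arm, at the bar's top (the bar's setting shifts it by up to 15 mm unseen). Away from the opening a lifted infuser rises only 4 to 8 mm before the sloping shoulders of its basket catch under the bar
- right_end (a point): end of the slot on the free right arm, at the bar's top (shifted likewise). An infuser hangs on this arm when its origin is at y < -35 mm of the stand; the arm holds two side by side while a third is at the opening
- infuser_a: one of the two front infusers, near y = 64 or 126 mm of the stand (either may be nearer the opening); loose 0.05-0.1 kg steel tea infuser: round cap 58 mm across, 4 mm thick, wooden knob 16 mm across on it (7 to 26 mm above the cap's underside), below it a neck 9 mm across, 9 mm long, then a perforated basket 26 mm across ending 36 mm under the cap. Origin: centre of the cap's underside, z up
- infuser_b: the other front infuser, same kind and size; loose 0.05-0.1 kg steel tea infuser: round cap 58 mm across, 4 mm thick, wooden knob 16 mm across on it (7 to 26 mm above the cap's underside), below it a neck 9 mm across, 9 mm long, then a perforated basket 26 mm across ending 36 mm under the cap. Origin: centre of the cap's underside, z up
- infuser_rear: the wanted infuser, farthest left, near y = 189 mm of the stand; loose 0.05-0.1 kg steel tea infuser: round cap 58 mm across, 4 mm thick, wooden knob 16 mm across on it (7 to 26 mm above the cap's underside), below it a neck 9 mm across, 9 mm long, then a perforated basket 26 mm across ending 42 mm under the cap. Origin: centre of the cap's underside, z up
- small_glass: loose clear small drinking glass, 49 mm across at the rim, 62 mm high, about 42 mm wide inside at the rim, narrowing to 33 mm at 20 mm above its foot, inner floor 14 mm above its foot, 70 g. Origin: centre of its foot, z up. It stands in front of the rail, on the left or on the right
- glass_rim (a point): centre of the glass's mouth, at the height of the rim
- salt_mill: loose salt mill with a black head, 42 mm across, 123 mm high, standing in front of the rail on the side without the glass. Origin: centre of its foot, z up; to be left standing
Mind the look-alikes: they are no part of the job. What is shaped like the infuser_a but turquoise or yellow is not meant.

How it is judged:
By the outcome, as a careful person would: the job done as asked, in the order asked, and still so for the second after the job is handed in, with the robot touching nothing.
It also fails if it takes over 69 s, if anything falls off the work surface, if the arm or the gripper's body presses on something with over 40 N, if the wrist force passes 120 N, or if a joint passes its speed limit or range.

## Working session

There is one attempt and no reset: what is moved stays moved. The work goes in short steps, Python scripts to look and compute and a tool call to move; the robot and the scene stay as the last step left them, time stands still between calls to the robot, and variables do not carry over. Pictures are saved under pics/ and viewed, at most 10 in all, crops included, and the job is handed in when it is done.

Besides the shell and the picture viewer there is one more tool, called after ">>>" in YAML: its name, and indented under it one key for each argument. drive_tool: Moves the arm, as the interface text tells. Its arguments: {"type":"object","properties":{"steps":{"type":"array"},"force":{"type":"number"}},"required":["steps"]}

```bash
mkdir -p pics; cat > h.py <<'E'
import numpy as np, cv2
from station import ctrl
def grab(n,save=None):
    im=ctrl.get_image(n)
    if save: cv2.imwrite('pics/'+save,cv2.cvtColor(im['color'],cv2.COLOR_RGB2BGR))
    return im
def pt(im,u,v,z=None,d=None):
    R=np.array(im['R']);t=np.array(im['t'])
    r=np.array([(u-im['cx'])/im['fx'],(v-im['cy'])/im['fy'],1.])
    o=-R.T@t; k=R.T@r
    return o+k*(d if d is not None else (z-o[2])/k[2])
E
python3 - <<'E'
from h import *
o=ctrl.get_obs()
print({k:np.round(v,3) for k,v in o.items()},ctrl.grip_point_offset)
a=grab('top','t0.png');b=grab('side','s0.png')
for i in (a,b): print(np.round(i['R'],3).tolist(),np.round(i['t'],3),i['fx'],i['cx'],i['cy'])
E
```

```text
{'t': np.float64(0.0), 'q': array([-1.436,  0.053,  1.614,  0.   ,  1.476, -0.119]), 'dq': array([-0.001, -0.   ,  0.002, -0.001,  0.001,  0.001]), 'effort': array([-1.0000e-03, -3.9368e+01, -3.7018e+01, -0.0000e+00,  7.0000e-03,
        0.0000e+00]), 'tool_pos': array([ 0.157, -0.604,  0.198]), 'tool_rot': array([-3.114, -0.397,  0.   ]), 'contact_force': array([0.253, 0.016, 0.012]), 'wrist_torque': array([ 0.027, -0.025,  0.032]), 'grip_force': np.float64(0.0), 'opening': np.float64(0.086)} 0.0187
[[-0.013, -0.999, -0.029], [-0.989, 0.017, -0.147], [0.147, 0.026, -0.989]] [0.038 0.573 0.915] 439.2808301801337 255.60447291831926 188.8902856970655
[[0.969, -0.247, -0.009], [-0.215, -0.825, -0.523], [0.122, 0.509, -0.852]] [-0.512  0.191  0.845] 381.2016691609246 256.0426293031303 196.42258058962517
```

View pics/t0.png

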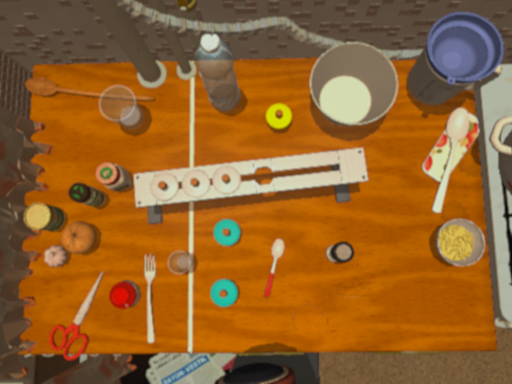

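View pics/s0.png

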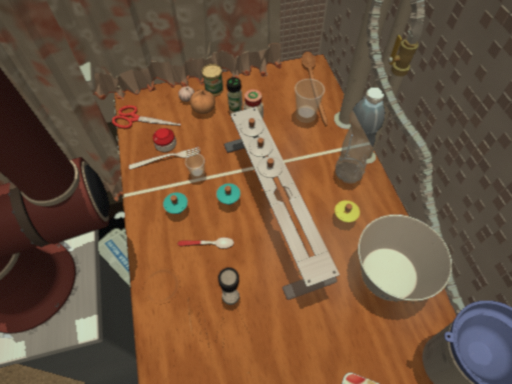

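The top view shows the rail from (137,188) to (366,165). The three steel infusers are at (164,185), (196,181) and (227,179), and the opening is near (264,180). The small glass is at (181,262) and the salt mill at (341,252).

Things that could be mistaken:
- **Rear infuser:** (164,185) is the leftmost and the one wanted. (196,181) and (227,179) are the front two. The turquoise ones at (227,232) and (223,292) and the yellow one at (278,116) are decoys.
- **Glass:** (181,262) stands in front of the rail and is the one wanted. The big glass at (118,103) stands behind it.

I'll check this in one close crop.

```bash
python3 - <<'E'
from h import *
a=grab('top')
c=cv2.cvtColor(a['color'],cv2.COLOR_RGB2BGR)[140:280,125:375]
cv2.imwrite('pics/crop.png',cv2.resize(c,None,fx=3.2,fy=3.2,interpolation=cv2.INTER_CUBIC))
D=a['depth']
# point cloud
v,u=np.mgrid[:384,:512]
R=np.array(a['R']);t=np.array(a['t'])
P=np.stack([(u-a['cx'])/a['fx']*D,(v-a['cy'])/a['fy']*D,D],-1)
W=(P-t)@R
W[D==0]=np.nan
roi=np.zeros((384,512),bool);roi[140:215,130:372]=1
m=roi&(abs(W[...,2]-.12)<.012)
pts=W[m]; rect=cv2.minAreaRect(pts[:,:2].astype(np.float32)*1000); print('rail',len(pts),rect,np.median(pts[:,2]))
k=roi&(W[...,2]>.134)&(W[...,2]<.16)
n,l,s,ce=cv2.connectedComponentsWithStats(k.astype(np.uint8))
for i in range(1,n):
    if s[i,4]>8: print('knob',ce[i],s[i,4],np.round(np.median(W[l==i],0),4),np.round(W[l==i].max(0)[2],4))
for nm,(x,y,w) in dict(glass=(181,262,22),mill=(341,252,22)).items():
    q=W[y-w:y+w,x-w:x+w].reshape(-1,3);q=q[q[:,2]>.03]
    print(nm,len(q),q.min(0),q.max(0),np.median(q,0))
np.save('W.npy',W)
E
```

```text
rail 6751 ((587.1900634765625, 40.00335693359375), (69.98103332519531, 468.9258728027344), 5.540460586547852) 0.12095528991228331
knob [225.2        177.49090909] 55 [0.5816 0.0863 0.1458] 0.1501
knob [194.08928571 181.39285714] 56 [0.5755 0.1471 0.1457] 0.1482
knob [161.72881356 184.52542373] 59 [0.5703 0.2103 0.1457] 0.1498
glass 235 [0.39572935 0.16843002 0.03023142] [0.44346631 0.21763067 0.0659064 ] [0.41877585 0.20303622 0.05588917]
mill 422 [ 0.41502266 -0.16506092  0.05200621] [ 0.4558329  -0.12327057  0.12669946] [ 0.4345933  -0.1410363   0.11983758]
```

View pics/crop.png

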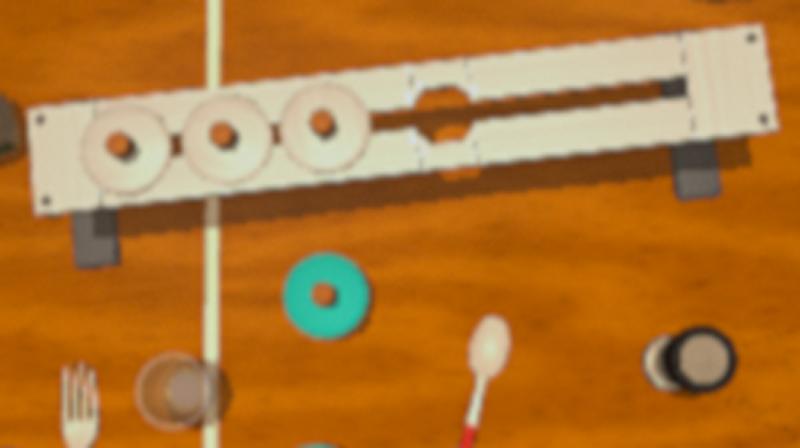

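The crop confirms it: the wanted steel infuser is leftmost at crop (125,148), with the two front ones at (232,135) and (322,123). The opening is at about (445,115), the glass at (175,392) and the mill at (700,358). The turquoise one at (325,295) is a decoy. Next I'll work out everything in rail coordinates.

```bash
cat >> h.py <<'E'
TH=np.deg2rad(5.54); E_=np.array([-np.sin(TH),np.cos(TH)]); N_=np.array([np.cos(TH),np.sin(TH)])
def rail(p): p=np.asarray(p)[:2]; return np.round([p@E_*1000,p@N_*1000],1)
def where():
    from scipy.spatial.transform import Rotation as Ro
    o=ctrl.get_obs(); R=Ro.from_rotvec(o['tool_rot']).as_matrix()
    print('t',round(float(o['t']),2),'rail(s,n)',rail(o['tool_pos']),'z',round(o['tool_pos'][2]*1000,1),'x-axis',np.round(R[:,0],3),'z',np.round(R[:,2],3),
     'yawerr tool z deg',round(np.degrees(np.arctan2(E_[1],E_[0])-np.arctan2(R[1,0],R[0,0]))*-1,2),'F',np.round(o['contact_force'],1),'open',round(float(o['opening'])*1000,1),'grip',round(float(o['grip_force']),1))
E
python3 - <<'E'
from h import *
where()
a=grab('top'); W=np.load('W.npy')
print('barcentre',rail([.58719,.0400]))
for p in ([.5816,.0863],[.5755,.1471],[.5703,.2103],[.4196,.193],[.435,-.141]): print(rail(p))
# opening: rays to z=.12 plane for pixels in bar not bar coloured
hsv=cv2.cvtColor(a['color'],cv2.COLOR_RGB2HSV)
br=(hsv[...,1]>110)
pts=[]
for v in range(160,200):
    for u in range(240,350):
        if br[v,u]:
            s,n=rail(pt(a,u,v,z=.12))
            if abs(n-588.3)<26 : pts.append((s,n,u,v))
pts=np.array(pts)
for s0 in range(-50,60,3):
    q=pts[(pts[:,0]>=s0)&(pts[:,0]<s0+3)]
    if len(q): print(s0,len(q),q[:,1].min(),q[:,1].max())
E
```

```text
t 0.15 rail(s,n) [-616.8   97.8] z 198.4 x-axis [0.968 0.251 0.   ] z [-0.     0.002 -1.   ] yawerr tool z deg -81.0 F [-0.3  0.4  1.1] open 85.5 grip 0.0
barcentre [-16.9 588.3]
[ 29.7 587.2]
[ 90.9 587. ]
[154.3 587.9]
[151.6 436.3]
[-182.3  419.4]
-50 26 571.4 604.4
-47 23 571.7 602.8
-44 25 572.1 603.0
-41 26 570.3 603.5
-38 24 572.8 603.7
-35 20 573.0 601.9
-32 17 577.5 600.1
-29 12 582.0 594.5
-26 5 584.5 592.7
-23 10 584.8 593.1
-20 7 583.0 593.4
-17 9 583.4 591.8
-14 6 583.7 592.0
-11 8 584.1 592.2
-8 5 584.4 590.7
-5 10 582.8 593.2
-2 8 583.0 593.4
```

>>> drive_tool:
  steps:
    - {"translation": [0,0,0],"angular": [0,0,-1],"gripper": 0.45}
    - {"translation": [0,0,0],"angular": [0,0,-1],"gripper": 0.45}
    - {"translation": [0,0,0],"angular": [0,0,-1],"gripper": 0.45}
    - {"translation": [0,0,0],"angular": [0,0,-1],"gripper": 0.45}
    - {"translation": [0,0,0],"angular": [0,0,-1],"gripper": 0.45}
    - {"translation": [0,0,0],"angular": [0,0,-1],"gripper": 0.45}
    - {"translation": [0,0,0],"angular": [0,0,-1],"gripper": 0.45}
    - {"translation": [0,0,0],"angular": [0,0,-1],"gripper": 0.45}
  force: 30

```text
t: 1.2
tool_pos: [0.1569, -0.6048, 0.1991]
tool_rot: [-2.427, -1.994, -0.0]
contact_force: [0.4, 0.4, -0.2]
opening: 0.0386
grip_force: 0.0
```

>>> drive_tool:
  steps:
    - {"translation": [0,0,0],"angular": [0,0,-1],"gripper": 0.45}
    - {"translation": [0,0,0],"angular": [0,0,-1],"gripper": 0.45}
    - {"translation": [0,0,0],"angular": [0,0,-0.12],"gripper": 0.45}
    - {"translation": [0.8,0.6,0],"angular": [0,0,0],"gripper": 0.45}
    - {"translation": [0.8,0.6,0],"angular": [0,0,0],"gripper": 0.45}
    - {"translation": [0.8,0.6,0],"angular": [0,0,0],"gripper": 0.45}
    - {"translation": [0.8,0.6,0],"angular": [0,0,0],"gripper": 0.45}
    - {"translation": [0.8,0.6,0],"angular": [0,0,0],"gripper": 0.45}

```text
t: 2.2
tool_pos: [0.2616, -0.433, 0.1994]
tool_rot: [2.115, 2.323, 0.0]
contact_force: [0.8, 0.7, -0.3]
opening: 0.0386
grip_force: 0.0
```

>>> drive_tool:
  steps:
    - {"translation": [0.8,0.6,0],"angular": [0,0,0],"gripper": 0.45}
    - {"translation": [0.8,0.6,0],"angular": [0,0,0],"gripper": 0.45}
    - {"translation": [0.8,0.6,0],"angular": [0,0,0],"gripper": 0.45}
    - {"translation": [0.8,0.6,0],"angular": [0,0,0],"gripper": 0.45}
    - {"translation": [0.8,0.6,0],"angular": [0,0,0],"gripper": 0.45}
    - {"translation": [0.8,0.6,0],"angular": [0,0,0],"gripper": 0.45}
    - {"translation": [0.8,0.6,0],"angular": [0,0,0],"gripper": 0.45}
    - {"translation": [0,0,0],"angular": [0,0,0],"gripper": 0.45}

```text
t: 3.2
tool_pos: [0.4075, -0.1934, 0.1994]
tool_rot: [2.109, 2.328, 0.0]
contact_force: [0.3, -0.1, -0.4]
opening: 0.0385
grip_force: 0.0
```

```bash
python3 -c "
from h import *
where()"
```

```text
t 3.2 rail(s,n) [-231.8  386.9] z 199.4 x-axis [-0.098  0.995  0.   ] z [ 0.  0. -1.] yawerr tool z deg 0.1 F [ 0.3 -0.1 -0.4] open 38.5 grip 0.0
```

>>> drive_tool:
  steps:
    - {"translation": [0.8,0.6,0],"angular": [0,0,0],"gripper": 0.45}
    - {"translation": [0.8,0.6,0],"angular": [0,0,0],"gripper": 0.45}
    - {"translation": [0.8,0.6,0],"angular": [0,0,0],"gripper": 0.45}
    - {"translation": [0.8,0.6,0],"angular": [0,0,0],"gripper": 0.45}
    - {"translation": [0.8,0.6,0],"angular": [0,0,0],"gripper": 0.45}
    - {"translation": [0.8,0.6,0],"angular": [0,0,0],"gripper": 0.45}
    - {"translation": [0.8,0.6,0],"angular": [0,0,0],"gripper": 0.45}
    - {"translation": [0.8,0.6,0],"angular": [0,0,0],"gripper": 0.45}

```text
t: 4.2
tool_pos: [0.5741, 0.078, 0.1993]
tool_rot: [2.115, 2.323, -0.001]
contact_force: [0.8, 0.2, -0.2]
opening: 0.0384
grip_force: 0.0
```

>>> drive_tool:
  steps:
    - {"translation": [0.14,0.22,0],"angular": [0,0,0],"gripper": 0.45}
    - {"translation": [0,0,0.6],"angular": [0,0,0],"gripper": 0.45}
    - {"translation": [0,0,0.5],"angular": [0,0,0],"gripper": 0.45}
    - {"translation": [0,0,0],"angular": [0,0,0],"gripper": 0.45}

```text
t: 4.7
tool_pos: [0.5797, 0.0835, 0.1526]
tool_rot: [-2.112, -2.321, 0.006]
contact_force: [-0.2, -0.5, 0.1]
opening: 0.0386
grip_force: 0.0
```

```bash
python3 -c "
from h import *
where(); grab('wrist','w1.png'); grab('top','t1.png')"
```

```text
t 4.7 rail(s,n) [ 27.1 585.1] z 152.6 x-axis [-0.094  0.996  0.   ] z [-0.005 -0.    -1.   ] yawerr tool z deg -0.13 F [-0.2 -0.5  0.1] open 38.6 grip 0.0
```

View pics/w1.png

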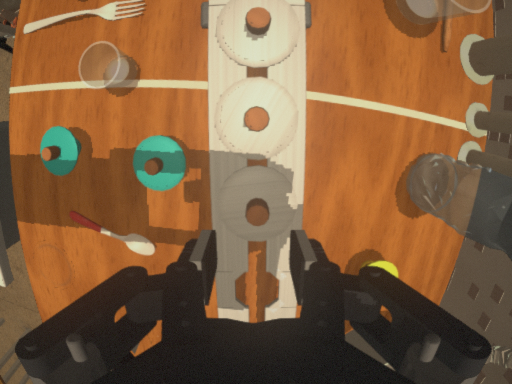

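The wrist view shows the fingers at about (200,260) and (310,260), straddling the rail line. The front infuser's knob is at (257,212), centred between them, and the opening is at (257,290). I'll descend and grip.

>>> drive_tool:
  steps:
    - {"translation": [0.05,0.05,0.3],"angular": [0,0,0],"gripper": 0.45}
    - {"translation": [0,0,0.3],"angular": [0,0,0],"gripper": 0.45}
    - {"translation": [0,0,0],"angular": [0,0,0],"gripper": 0.45}

```text
t: 5.18
tool_pos: [0.5822, 0.0867, 0.1295]
tool_rot: [-2.111, -2.324, 0.003]
contact_force: [-0.6, 0.1, -0.5]
opening: 0.0384
grip_force: 0.0
```

```bash
python3 -c "
from h import *
where()"
```

```text
t 5.17 rail(s,n) [ 30.1 587.9] z 129.5 x-axis [-0.096  0.995  0.   ] z [-0.003 -0.    -1.   ] yawerr tool z deg -0.03 F [-0.6  0.1 -0.5] open 38.4 grip 0.0
```

>>> drive_tool:
  steps:
    - {"translation": [0,0,0.05],"angular": [0,0,0],"gripper": 0.45}
    - {"translation": [0,0,0],"angular": [0,0,0],"gripper": 0.1}
    - {"translation": [0,0,0],"angular": [0,0,0],"gripper": 0.1}
    - {"translation": [0,0,0],"angular": [0,0,0],"gripper": 0.1}
    - {"translation": [0,0,0],"angular": [0,0,0],"gripper": 0.1}
  force: 25

```text
t: 5.8
tool_pos: [0.5834, 0.0867, 0.1295]
tool_rot: [2.112, 2.325, 0.0]
contact_force: [0.4, 0.3, 1.1]
opening: 0.0083
grip_force: 0.0
```

```bash
python3 -c "
from h import *
where()"
```

```text
t 5.8 rail(s,n) [ 30.  589.1] z 129.5 x-axis [-0.096  0.995 -0.   ] z [ 0.  0. -1.] yawerr tool z deg -0.04 F [0.4 0.3 1.1] open 8.3 grip 0.0
```

```bash
python3 -c "
from h import *
a=grab('wrist'); s=grab('side')
c=[cv2.cvtColor(i['color'],cv2.COLOR_RGB2BGR) for i in (a,s)]
c[1]=cv2.resize(c[1][90:250,200:370],None,fx=2.4,fy=2.4,interpolation=3)
c[0]=c[0][:,120:500]
cv2.imwrite('pics/x.png',np.hstack([c[0],c[1]]))
"
```

```text
(no output)
```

View pics/x.png

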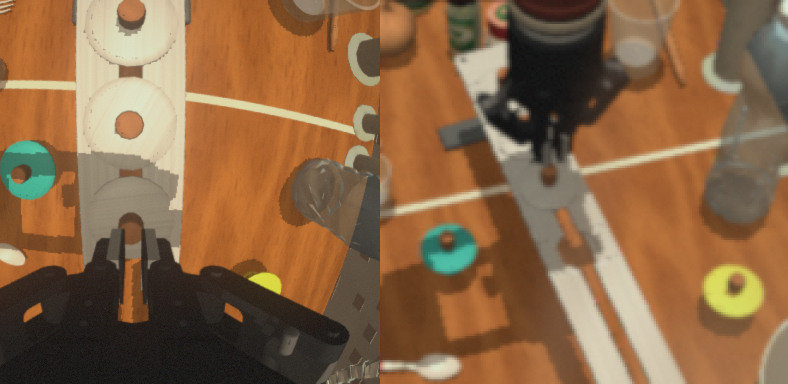

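```bash
python3 -c "
from h import *
o=ctrl.get_obs();T=o['tool_pos']
for n in ('side','top'):
    a=grab(n);R=np.array(a['R']);t=np.array(a['t'])
    def pj(p): c=R@p+t; return np.round([a['fx']*c[0]/c[2]+a['cx'],a['fy']*c[1]/c[2]+a['cy'],c[2]],3)
    print(n,'tcp',pj(T),'tip+20',pj(T+[0,0,.02]),'knob',pj(np.array([.5816,.0863,.146])),pj(np.array([.5816,.0863,.127])))
    if n=='side':
        D=a['depth']; print(np.round(D[148:170:2,262:280:2],3))
        for p in ((269,163),(270,160),(270,152),(270,148)): q=pt(a,*p,d=D[p[1],p[0]]); print(p,rail(q),q[2])
        hsv=cv2.cvtColor(a['color'],cv2.COLOR_RGB2HSV)
        print(a['color'][160:168:2,264:276:2].tolist())
"
```

```text
side tcp [269.788 163.458   0.85 ] tip+20 [269.984 157.996   0.833] knob [269.199 159.264   0.835] [269.029 164.419   0.852]
[[0.772 0.783 0.775 0.777 0.78  0.817 0.799 0.787 0.793]
 [0.88  0.797 0.79  0.793 0.789 0.821 0.804 0.796 0.796]
 [0.876 0.801 0.796 0.797 0.794 0.828 0.812 0.799 0.802]
 [0.873 0.812 0.802 0.802 0.799 0.88  0.814 0.809 0.81 ]
 [0.875 0.875 0.809 0.81  0.803 0.877 0.821 0.813 0.876]
 [0.871 0.871 0.866 0.814 0.81  0.839 0.867 0.866 0.87 ]
 [0.863 0.864 0.866 0.834 0.834 0.836 0.861 0.863 0.862]
 [0.863 0.863 0.862 0.834 0.834 0.835 0.841 0.858 0.86 ]
 [0.861 0.857 0.858 0.842 0.836 0.835 0.859 0.859 0.853]
 [0.858 0.855 0.854 0.846 0.842 0.846 0.855 0.855 0.855]
 [0.852 0.853 0.852 0.852 0.852 0.851 0.851 0.852 0.852]]
(269, 163) [ 22.  583.8] 0.1436921531002041
(270, 160) [ 27. 588.] 0.14638633112467136
(270, 152) [ 17.9 583.6] 0.18733020425128422
(270, 148) [ 16.8 582.8] 0.20210115377249305
[[[128, 122, 109], [121, 112, 97], [108, 78, 57], [107, 71, 46], [109, 75, 51], [121, 108, 93]], [[128, 123, 110], [110, 101, 88], [98, 65, 42], [107, 70, 44], [101, 70, 47], [114, 103, 89]], [[131, 125, 111], [113, 104, 90], [81, 57, 40], [81, 52, 34], [80, 57, 41], [115, 105, 91]], [[132, 128, 113], [125, 119, 106], [89, 73, 59], [78, 56, 39], [90, 75, 61], [125, 117, 103]]]
top tcp [225.648 178.031   0.875] tip+20 [224.661 176.272   0.856] knob [225.039 177.493   0.859] [225.966 179.133   0.878]
```

```bash
python3 -c "
from h import *
a=grab('side');D=a['depth']
for c in (266,268,270,274,276,278):
  for r in (154,156,157,158,159,160):
    q=pt(a,c,r,d=D[r,c]); print(c,r,rail(q),round(q[2],3), end=' | ')
  print()
from scipy.spatial.transform import Rotation as Ro
a=grab('wrist');o=ctrl.get_obs()
R=np.array(a['R']);t=np.array(a['t']); C=-R.T@t
print('cam in tool',Ro.from_rotvec(o['tool_rot']).inv().apply(C-o['tool_pos']), a['fx'])
D=a['depth']
v,u=np.mgrid[:384,:512]
x=(u-a['cx'])/a['fx'];y=(v-a['cy'])/a['fy'];th=np.hypot(x,y);k=np.where(th>0,np.tan(th)/th,1)
W=(np.stack([x*k*D,y*k*D,D],-1)-t)@R
for r,c in ((225,251),(235,242),(240,242),(250,243),(240,268),(250,268),(280,240)):
  print(r,c,rail(W[r,c]),round(W[r,c,2],3))
"
```

```text
266 154 [ 22.8 576.7] 0.178 | 266 156 [ 21.9 576.4] 0.172 | 266 157 [ 21.2 576.2] 0.17 | 266 158 [ 51.6 588.3] 0.123 | 266 159 [ 48.9 587.3] 0.123 | 266 160 [ 48.2 587. ] 0.12 | 
268 154 [ 20.5 580.3] 0.179 | 268 156 [ 19.  579.8] 0.174 | 268 157 [ 20.7 580.5] 0.168 | 268 158 [ 20.1 580.4] 0.166 | 268 159 [ 20.  580.4] 0.162 | 268 160 [ 30.7 584.8] 0.143 | 
270 154 [ 16.2 583. ] 0.183 | 270 156 [ 18.3 584.1] 0.173 | 270 157 [ 17.7 583.9] 0.17 | 270 158 [ 17.4 583.9] 0.167 | 270 159 [ 17.4 584. ] 0.164 | 270 160 [ 27.5 588.2] 0.146 | 
274 154 [ 23.6 595.4] 0.168 | 274 156 [ 24.2 595.9] 0.161 | 274 157 [ 48.  606.3] 0.123 | 274 158 [ 46.  605.6] 0.122 | 274 159 [ 43.8 604.8] 0.121 | 274 160 [ 39.6 603.1] 0.124 | 
276 154 [ 17.4 597.3] 0.175 | 276 156 [ 18.9 598.2] 0.166 | 276 157 [ 16.7 597.4] 0.165 | 276 158 [ 44.6 610. ] 0.122 | 276 159 [ 40.7 608.4] 0.124 | 276 160 [ 39.8 608.1] 0.121 | 
278 154 [ 17.3 601.9] 0.173 | 278 156 [ 50.4 617.2] 0.119 | 278 157 [ 48.  616.3] 0.119 | 278 158 [ 44.9 615.1] 0.119 | 278 159 [ 41.8 613.8] 0.12 | 278 160 [ 38.3 612.4] 0.121 | 
cam in tool [ 0.06757135  0.00135849 -0.17447921] 297.3186396354542
225 251 [ 35.2 589.5] 0.146
235 242 [ 40.8 585.3] 0.174
240 242 [ 41.3 585.6] 0.18
250 243 [ 37. 586.] 0.182
240 268 [ 41.1 597.4] 0.18
250 268 [ 40.8 597. ] 0.19
280 240 [ 30.7 585.1] 0.198
```

The depth shows the fingertips ending at z≈0.163, about 33 mm above the reported TCP height of 0.1295, so they closed above the knob at 0.146. Sideways they match. I'll reopen and come down in stages, watching the force.

>>> drive_tool:
  steps:
    - {"translation": [0,-0.02,0],"angular": [0,0,0],"gripper": 0.45}
    - {"translation": [0,0,0],"angular": [0,0,0],"gripper": 0.45}
    - {"translation": [0,0,0],"angular": [0,0,0],"gripper": 0.45}
    - {"translation": [0,0,0.25],"angular": [0,0,0],"gripper": 0.45}
    - {"translation": [0,0,0.25],"angular": [0,0,0],"gripper": 0.45}
    - {"translation": [0,0,0.1],"angular": [0,0,0],"gripper": 0.45}
    - {"translation": [0,0,0],"angular": [0,0,0],"gripper": 0.45}

```text
t: 6.98
tool_pos: [0.5821, 0.0866, 0.1045]
tool_rot: [-2.112, -2.325, 0.002]
contact_force: [0.0, 0.0, 0.0]
opening: 0.0382
grip_force: 0.0
```

```bash
cat >> h.py <<'E'
def tips():
    "lowest finger points seen in the side view, near the TCP in (s,n)"
    o=ctrl.get_obs();S=rail(o['tool_pos']); a=grab('side');D=a['depth']
    v,u=np.mgrid[:384,:512]
    P=np.stack([(u-a['cx'])/a['fx']*D,(v-a['cy'])/a['fy']*D,D],-1)
    W=(P-np.array(a['t']))@np.array(a['R'])
    s=W[...,:2]@E_*1000;n=W[...,:2]@N_*1000;z=W[...,2]*1000
    dark=a['color'].max(2)<75
    m=dark&(D>0)&(abs(s-S[0])<16)&(abs(n-S[1])<50)&(z>127)&(z<230)
    for nm,k in (('near',m&(n<S[1])),('far',m&(n>S[1]))):
        if k.sum(): print(nm,k.sum(),'zmin5',np.round(np.sort(z[k])[:5]),'n',np.round(np.percentile(n[k],[5,50,95])),'s',np.round(np.percentile(s[k],[5,50])))
E
python3 -c "
from h import *
where();tips()"
```

```text
t 6.97 rail(s,n) [ 30.  587.7] z 104.5 x-axis [-0.096  0.995  0.   ] z [-0.001  0.    -1.   ] yawerr tool z deg -0.04 F [0. 0. 0.] open 38.2 grip 0.0
near 221 zmin5 [147. 147. 149. 150. 150.] n [540. 560. 569.] s [16. 20.]
far 229 zmin5 [135. 138. 139. 141. 142.] n [593. 618. 637.] s [16. 23.]
```

>>> drive_tool:
  steps:
    - {"translation": [0,0,0.1],"angular": [0,0,0],"gripper": 0.45}
    - {"translation": [0,0,0.1],"angular": [0,0,0],"gripper": 0.45}
    - {"translation": [0,0,0],"angular": [0,0,0],"gripper": 0.1}
    - {"translation": [0,0,0],"angular": [0,0,0],"gripper": 0.1}
    - {"translation": [0,0,0],"angular": [0,0,0],"gripper": 0.1}
    - {"translation": [0,0,0],"angular": [0,0,0],"gripper": 0.1}
  force: 25

```text
t: 7.78
tool_pos: [0.5825, 0.0866, 0.0973]
tool_rot: [-2.112, -2.325, 0.0]
contact_force: [0.9, -0.5, -0.8]
opening: 0.0146
grip_force: 24.9
```

```bash
python3 -c "
from h import *
where();tips()"
```

```text
t 7.78 rail(s,n) [ 30.  588.2] z 97.3 x-axis [-0.096  0.995  0.   ] z [-0. -0. -1.] yawerr tool z deg -0.04 F [ 0.9 -0.5 -0.8] open 14.6 grip 24.9
near 293 zmin5 [137. 138. 138. 138. 141.] n [541. 565. 579.] s [16. 19.]
far 275 zmin5 [130. 131. 135. 135. 136.] n [593. 615. 635.] s [16. 21.]
```

Gripped: 14.6 mm opening at 25 N. Now I'll slide it to the right.

>>> drive_tool:
  steps:
    - {"translation": [-0.2,0,0],"angular": [0,0,0],"gripper": 0.1}
    - {"translation": [-0.4,0,0],"angular": [0,0,0],"gripper": 0.1}
    - {"translation": [-0.4,0,0],"angular": [0,0,0],"gripper": 0.1}
    - {"translation": [-0.4,0,0],"angular": [0,0,0],"gripper": 0.1}
    - {"translation": [-0.4,0,0],"angular": [0,0,0],"gripper": 0.1}
    - {"translation": [-0.4,0,0],"angular": [0,0,0],"gripper": 0.1}
    - {"translation": [-0.4,0,0],"angular": [0,0,0],"gripper": 0.1}
    - {"translation": [-0.4,0,0],"angular": [0,0,0],"gripper": 0.1}

```text
t: 8.82
tool_pos: [0.5942, -0.0339, 0.0974]
tool_rot: [2.112, 2.325, 0.0]
contact_force: [0.6, 0.0, -0.5]
opening: 0.0144
grip_force: 24.9
```

```bash
python3 -c "
from h import *
where()"
```

```text
t 8.82 rail(s,n) [-91.1 588.1] z 97.4 x-axis [-0.096  0.995  0.   ] z [ 0.  0. -1.] yawerr tool z deg -0.04 F [ 0.6  0.  -0.5] open 14.4 grip 24.9
```

>>> drive_tool:
  steps:
    - {"translation": [-0.4,0,0],"angular": [0,0,0],"gripper": 0.1}
    - {"translation": [-0.4,0,0],"angular": [0,0,0],"gripper": 0.1}
    - {"translation": [-0.4,0,0],"angular": [0,0,0],"gripper": 0.1}
    - {"translation": [-0.4,0,0],"angular": [0,0,0],"gripper": 0.1}
    - {"translation": [-0.4,0,0],"angular": [0,0,0],"gripper": 0.1}
    - {"translation": [-0.3,0,0],"angular": [0,0,0],"gripper": 0.1}
    - {"translation": [-0.1,0,0],"angular": [0,0,0],"gripper": 0.1}
    - {"translation": [0,0,0],"angular": [0,0,0],"gripper": 0.1}

```text
t: 9.82
tool_pos: [0.6033, -0.1284, 0.0973]
tool_rot: [-2.112, -2.325, -0.0]
contact_force: [0.9, 0.5, -0.5]
opening: 0.0149
grip_force: 24.9
```

>>> drive_tool:
  steps:
    - {"translation": [0,0,0],"angular": [0,0,0],"gripper": 0.45}
    - {"translation": [0,0,0],"angular": [0,0,0],"gripper": 0.45}
    - {"translation": [0,0,0],"angular": [0,0,0],"gripper": 0.45}
    - {"translation": [0,0,-0.3],"angular": [0,0,0],"gripper": 0.45}
    - {"translation": [0,0,-0.5],"angular": [0,0,0],"gripper": 0.45}
    - {"translation": [0,0,-0.3],"angular": [0,0,0],"gripper": 0.45}

```text
t: 10.58
tool_pos: [0.6045, -0.1287, 0.1444]
tool_rot: [2.11, 2.323, 0.002]
contact_force: [0.2, -0.2, -0.0]
opening: 0.0387
grip_force: 0.0
```

```bash
cat >> h.py <<'E'
def knobs():
    a=grab('top');D=a['depth'];v,u=np.mgrid[:384,:512]
    P=np.stack([(u-a['cx'])/a['fx']*D,(v-a['cy'])/a['fy']*D,D],-1)
    W=(P-np.array(a['t']))@np.array(a['R']); n=W[...,:2]@N_*1000
    h=cv2.cvtColor(a['color'],cv2.COLOR_RGB2HSV)
    k=(D>0)&(abs(n-588)<25)&(W[...,2]>.13)&(W[...,2]<.17)&(h[...,1]>90)
    c,l,s,ce=cv2.connectedComponentsWithStats(k.astype(np.uint8))
    for i in range(1,c):
        if s[i,4]>15: m=np.median(W[l==i],0); print('knob',np.round(ce[i]),s[i,4],rail(m),round(m[2],3))
E
python3 -c "
from h import *
where();knobs()"
```

```text
t 10.57 rail(s,n) [-186.5  589.2] z 144.4 x-axis [-0.096  0.995 -0.001] z [ 0.003 -0.001 -1.   ] yawerr tool z deg -0.04 F [ 0.2 -0.2 -0. ] open 38.7 grip 0.0
knob [333. 165.] 32 [-182.3  586.6] 0.145
knob [194. 182.] 49 [ 90.9 585.7] 0.146
knob [162. 185.] 50 [154.9 587.3] 0.146
knob [  1. 213.] 21 [481.3 569.6] 0.134
```

>>> drive_tool:
  steps:
    - {"translation": [0.5,0,0],"angular": [0,0,0],"gripper": 0.45}
    - {"translation": [0.95,0,0],"angular": [0,0,0],"gripper": 0.45}
    - {"translation": [0.95,0,0],"angular": [0,0,0],"gripper": 0.45}
    - {"translation": [0.95,0,0],"angular": [0,0,0],"gripper": 0.45}
    - {"translation": [0.95,0,0],"angular": [0,0,0],"gripper": 0.45}
    - {"translation": [0.95,0,0],"angular": [0,0,0],"gripper": 0.45}
    - {"translation": [0.95,0,0],"angular": [0,0,0],"gripper": 0.45}
    - {"translation": [0.74,0,0],"angular": [0,0,0],"gripper": 0.45}

```text
t: 11.62
tool_pos: [0.575, 0.1505, 0.1404]
tool_rot: [-2.109, -2.326, 0.002]
contact_force: [0.3, -0.6, -0.0]
opening: 0.0385
grip_force: 0.0
```

>>> drive_tool:
  steps:
    - {"translation": [0,0,0],"angular": [0,0,0],"gripper": 0.45}
    - {"translation": [0,0,0],"angular": [0,0,0],"gripper": 0.45}

```text
t: 11.88
tool_pos: [0.576, 0.1481, 0.1408]
tool_rot: [-2.111, -2.326, 0.002]
contact_force: [0.4, 0.3, -0.8]
opening: 0.0385
grip_force: 0.0
```

```bash
python3 -c "
from h import *
where()"
```

```text
t 11.88 rail(s,n) [ 91.8 587.6] z 140.8 x-axis [-0.096  0.995 -0.   ] z [-0.001 -0.    -1.   ] yawerr tool z deg -0.01 F [ 0.4  0.3 -0.8] open 38.5 grip 0.0
```

>>> drive_tool:
  steps:
    - {"translation": [-0.02,0,0.4],"angular": [0,0,0],"gripper": 0.45}
    - {"translation": [0,0,0.4],"angular": [0,0,0],"gripper": 0.45}
    - {"translation": [0,0,0.2],"angular": [0,0,0],"gripper": 0.45}
    - {"translation": [0,0,0.08],"angular": [0,0,0],"gripper": 0.45}
    - {"translation": [0,0,0],"angular": [0,0,0],"gripper": 0.1}
    - {"translation": [0,0,0],"angular": [0,0,0],"gripper": 0.1}
    - {"translation": [0,0,0],"angular": [0,0,0],"gripper": 0.1}
    - {"translation": [0,0,0],"angular": [0,0,0],"gripper": 0.1}

```text
t: 12.88
tool_pos: [0.5769, 0.1472, 0.0985]
tool_rot: [2.112, 2.325, 0.001]
contact_force: [0.3, 0.6, -0.4]
opening: 0.0143
grip_force: 25.1
```

```bash
python3 -c "
from h import *
where()"
```

```text
t 12.88 rail(s,n) [ 90.9 588.4] z 98.5 x-axis [-0.096  0.995  0.   ] z [ 0.  0. -1.] yawerr tool z deg -0.03 F [ 0.3  0.6 -0.4] open 14.3 grip 25.1
```

>>> drive_tool:
  steps:
    - {"translation": [-0.2,0,0],"angular": [0,0,0],"gripper": 0.1}
    - {"translation": [-0.4,0,0],"angular": [0,0,0],"gripper": 0.1}
    - {"translation": [-0.4,0,0],"angular": [0,0,0],"gripper": 0.1}
    - {"translation": [-0.4,0,0],"angular": [0,0,0],"gripper": 0.1}
    - {"translation": [-0.4,0,0],"angular": [0,0,0],"gripper": 0.1}
    - {"translation": [-0.4,0,0],"angular": [0,0,0],"gripper": 0.1}
    - {"translation": [-0.4,0,0],"angular": [0,0,0],"gripper": 0.1}
    - {"translation": [-0.4,0,0],"angular": [0,0,0],"gripper": 0.1}

```text
t: 13.88
tool_pos: [0.5885, 0.0268, 0.0985]
tool_rot: [2.112, 2.325, 0.001]
contact_force: [0.1, 3.0, 2.6]
opening: 0.0149
grip_force: 25.2
```

>>> drive_tool:
  steps:
    - {"translation": [-0.4,0,0],"angular": [0,0,0],"gripper": 0.1}
    - {"translation": [-0.4,0,0],"angular": [0,0,0],"gripper": 0.1}
    - {"translation": [-0.4,0,0],"angular": [0,0,0],"gripper": 0.1}
    - {"translation": [-0.4,0,0],"angular": [0,0,0],"gripper": 0.1}
    - {"translation": [-0.4,0,0],"angular": [0,0,0],"gripper": 0.1}
    - {"translation": [-0.3,0,0],"angular": [0,0,0],"gripper": 0.1}
    - {"translation": [-0.07,0,0],"angular": [0,0,0],"gripper": 0.1}
    - {"translation": [0,0,0],"angular": [0,0,0],"gripper": 0.1}

```text
t: 14.88
tool_pos: [0.5976, -0.0678, 0.0985]
tool_rot: [2.112, 2.324, -0.001]
contact_force: [-0.2, 1.7, 5.3]
opening: 0.0149
grip_force: 25.5
```

>>> drive_tool:
  steps:
    - {"translation": [0,0,0],"angular": [0,0,0],"gripper": 0.45}
    - {"translation": [0,0,0],"angular": [0,0,0],"gripper": 0.45}
    - {"translation": [0,0,0],"angular": [0,0,0],"gripper": 0.45}
    - {"translation": [0,0,-0.3],"angular": [0,0,0],"gripper": 0.45}
    - {"translation": [0,0,-0.5],"angular": [0,0,0],"gripper": 0.45}
    - {"translation": [0,0,-0.3],"angular": [0,0,0],"gripper": 0.45}

```text
t: 15.62
tool_pos: [0.5985, -0.0669, 0.1452]
tool_rot: [2.11, 2.323, 0.003]
contact_force: [1.0, 0.1, 0.3]
opening: 0.0383
grip_force: 0.0
```

```bash
python3 -c "
from h import *
where();knobs()"
```

```text
t 15.62 rail(s,n) [-124.4  589.3] z 145.2 x-axis [-0.096  0.995 -0.001] z [ 0.003 -0.001 -1.   ] yawerr tool z deg -0.04 F [1.  0.1 0.3] open 38.3 grip 0.0
knob [334. 165.] 49 [-184.9  586.9] 0.146
knob [162. 185.] 52 [154.6 586.7] 0.146
knob [  1. 213.] 20 [481.1 569.5] 0.135
```

>>> drive_tool:
  steps:
    - {"translation": [0.5,0,0],"angular": [0,0,0],"gripper": 0.45}
    - {"translation": [0.95,0,0],"angular": [0,0,0],"gripper": 0.45}
    - {"translation": [0.95,0,0],"angular": [0,0,0],"gripper": 0.45}
    - {"translation": [0.95,0,0],"angular": [0,0,0],"gripper": 0.45}
    - {"translation": [0.95,0,0],"angular": [0,0,0],"gripper": 0.45}
    - {"translation": [0.95,0,0],"angular": [0,0,0],"gripper": 0.45}
    - {"translation": [0.95,0,0],"angular": [0,0,0],"gripper": 0.45}
    - {"translation": [0.77,0,0],"angular": [0,0,0],"gripper": 0.45}

```text
t: 16.68
tool_pos: [0.569, 0.2134, 0.1412]
tool_rot: [-2.11, -2.326, 0.002]
contact_force: [-0.8, 0.0, -0.5]
opening: 0.0383
grip_force: 0.0
```

>>> drive_tool:
  steps:
    - {"translation": [0,0,0],"angular": [0,0,0],"gripper": 0.45}
    - {"translation": [0,0,0],"angular": [0,0,0],"gripper": 0.45}

```text
t: 16.92
tool_pos: [0.5699, 0.2109, 0.1416]
tool_rot: [-2.111, -2.326, 0.002]
contact_force: [0.3, 0.0, 1.0]
opening: 0.0385
grip_force: 0.0
```

```bash
python3 -c "
from h import *
where();knobs()"
```

```text
t 16.93 rail(s,n) [154.9 587.6] z 141.6 x-axis [-0.096  0.995 -0.001] z [-0.001 -0.001 -1.   ] yawerr tool z deg -0.0 F [0.3 0.  1. ] open 38.5 grip 0.0
knob [334. 165.] 51 [-185.7  587.1] 0.145
knob [303. 169.] 49 [-123.3  586.7] 0.146
knob [163. 185.] 31 [152.3 586.6] 0.145
knob [  1. 213.] 24 [481.4 569.2] 0.133
```

>>> drive_tool:
  steps:
    - {"translation": [0,0,0.4],"angular": [0,0,0],"gripper": 0.45}
    - {"translation": [0,0,0.4],"angular": [0,0,0],"gripper": 0.45}
    - {"translation": [0,0,0.2],"angular": [0,0,0],"gripper": 0.45}
    - {"translation": [0,0,0.1],"angular": [0,0,0],"gripper": 0.45}
    - {"translation": [0,0,0],"angular": [0,0,0],"gripper": 0.1}
    - {"translation": [0,0,0],"angular": [0,0,0],"gripper": 0.1}
    - {"translation": [0,0,0],"angular": [0,0,0],"gripper": 0.1}
    - {"translation": [0,0,0],"angular": [0,0,0],"gripper": 0.1}
  force: 35

```text
t: 17.98
tool_pos: [0.5707, 0.2109, 0.0985]
tool_rot: [2.112, 2.325, 0.001]
contact_force: [-0.7, 0.7, -0.0]
opening: 0.0142
grip_force: 34.1
```

```bash
python3 -c "
from h import *
where()"
```

```text
t 17.98 rail(s,n) [154.8 588.4] z 98.5 x-axis [-0.096  0.995  0.   ] z [ 0.  0. -1.] yawerr tool z deg -0.04 F [-0.7  0.7 -0. ] open 14.2 grip 34.1
```

Before sliding I'll refine the opening's centre, since it's in clear view now.

```bash
python3 -c "
from h import *
for nm in ('top','side'):
    a=grab(nm); h=cv2.cvtColor(a['color'],cv2.COLOR_RGB2HSV); R=np.array(a['R']);t=np.array(a['t'])
    # resample the plane z=.12 into rail coords, 0.5 mm grid
    s=np.arange(-85,25,.5);n=np.arange(560,617,.5); S,N=np.meshgrid(s,n)
    X=np.stack([(S*E_[0]+N*N_[0])/1e3,(S*E_[1]+N*N_[1])/1e3,np.full(S.shape,.12)],-1)@R.T+t
    u=(a['fx']*X[...,0]/X[...,2]+a['cx']).astype(np.float32);v=(a['fy']*X[...,1]/X[...,2]+a['cy']).astype(np.float32)
    im=cv2.remap(h[...,1],u,v,1); 
    for th in (80,110):
        m=im>th
        # off-slot bands: 10-15 mm away from slot's middle
        for lo,hi in ((571,578),(598,605)):
            r=m[(n>=lo)&(n<hi)].mean(0)>.5; k=s[r]; print(nm,th,lo,(k.min(),k.max(),k.mean()) if len(k) else None)
"
```

```text
top 80 571 (np.float64(-59.0), np.float64(-32.5), np.float64(-45.75))
top 80 598 (np.float64(-58.5), np.float64(-31.5), np.float64(-45.0))
top 110 571 (np.float64(-58.0), np.float64(-34.0), np.float64(-46.0))
top 110 598 (np.float64(-57.0), np.float64(-32.5), np.float64(-44.75))
side 80 571 (np.float64(-59.5), np.float64(-36.5), np.float64(-48.0))
side 80 598 None
side 110 571 (np.float64(-57.0), np.float64(-38.5), np.float64(-47.75))
side 110 598 None
```

>>> drive_tool:
  steps:
    - {"translation": [-0.2,0,0],"angular": [0,0,0],"gripper": 0.1}
    - {"translation": [-0.4,0,0],"angular": [0,0,0],"gripper": 0.1}
    - {"translation": [-0.4,0,0],"angular": [0,0,0],"gripper": 0.1}
    - {"translation": [-0.4,0,0],"angular": [0,0,0],"gripper": 0.1}
    - {"translation": [-0.4,0,0],"angular": [0,0,0],"gripper": 0.1}
    - {"translation": [-0.4,0,0],"angular": [0,0,0],"gripper": 0.1}
    - {"translation": [-0.4,0,0],"angular": [0,0,0],"gripper": 0.1}
    - {"translation": [-0.4,0,0],"angular": [0,0,0],"gripper": 0.1}

```text
t: 19.08
tool_pos: [0.5823, 0.0905, 0.0984]
tool_rot: [2.112, 2.325, 0.001]
contact_force: [-0.5, 2.0, 1.3]
opening: 0.0148
grip_force: 34.3
```

>>> drive_tool:
  steps:
    - {"translation": [-0.4,0,0],"angular": [0,0,0],"gripper": 0.1}
    - {"translation": [-0.4,0,0],"angular": [0,0,0],"gripper": 0.1}
    - {"translation": [-0.4,0,0],"angular": [0,0,0],"gripper": 0.1}
    - {"translation": [-0.4,0,0],"angular": [0,0,0],"gripper": 0.1}
    - {"translation": [-0.3,0,0],"angular": [0,0,0],"gripper": 0.1}
    - {"translation": [-0.1,0,0],"angular": [0,0,0],"gripper": 0.1}
    - {"translation": [0,0,0],"angular": [0,0,0],"gripper": 0.1}

```text
t: 19.95
tool_pos: [0.59, 0.0108, 0.0984]
tool_rot: [2.111, 2.324, -0.002]
contact_force: [1.0, -1.0, 2.8]
opening: 0.0146
grip_force: 34.6
```

>>> drive_tool:
  steps:
    - {"translation": [0,0,-0.1],"angular": [0,0,0],"gripper": 0.1}
    - {"translation": [0,0,-0.1],"angular": [0,0,0],"gripper": 0.1}
    - {"translation": [0,0,0],"angular": [0,0,0],"gripper": 0.1}

```text
t: 20.32
tool_pos: [0.5897, 0.0119, 0.1061]
tool_rot: [2.112, 2.326, -0.0]
contact_force: [-0.1, 0.1, -1.7]
opening: 0.0145
grip_force: 34.3
```

```bash
python3 -c "
from h import *
where()"
```

```text
t 20.32 rail(s,n) [-45.1 588.1] z 106.1 x-axis [-0.096  0.995 -0.   ] z [-0. -0. -1.] yawerr tool z deg -0.02 F [-0.1  0.1 -1.7] open 14.5 grip 34.3
```

>>> drive_tool:
  steps:
    - {"translation": [0,0,-0.08],"angular": [0,0,0],"gripper": 0.1}
    - {"translation": [0,0,-0.08],"angular": [0,0,0],"gripper": 0.1}
    - {"translation": [0,0,0],"angular": [0,0,0],"gripper": 0.1}

```text
t: 20.7
tool_pos: [0.5901, 0.0117, 0.1131]
tool_rot: [2.112, 2.325, 0.001]
contact_force: [-0.0, 0.2, -0.4]
opening: 0.0141
grip_force: 34.3
```

```bash
python3 -c "
from h import *
where();knobs()"
```

```text
t 20.7 rail(s,n) [-45.3 588.5] z 113.1 x-axis [-0.096  0.995 -0.   ] z [ 0.001 -0.    -1.   ] yawerr tool z deg -0.04 F [-0.   0.2 -0.4] open 14.1 grip 34.3
knob [334. 165.] 51 [-185.1  587.1] 0.145
knob [304. 169.] 26 [-125.6  586.1] 0.145
knob [  1. 213.] 23 [481.2 569.4] 0.134
```

>>> drive_tool:
  steps:
    - {"translation": [0,0,-0.2],"angular": [0,0,0],"gripper": 0.1}
    - {"translation": [0,0,-0.3],"angular": [0,0,0],"gripper": 0.1}
    - {"translation": [0,0,-0.4],"angular": [0,0,0],"gripper": 0.1}
    - {"translation": [0,0,-0.4],"angular": [0,0,0],"gripper": 0.1}
    - {"translation": [0,0,-0.2],"angular": [0,0,0],"gripper": 0.1}
    - {"translation": [0,0,0],"angular": [0,0,0],"gripper": 0.1}

```text
t: 21.5
tool_pos: [0.5904, 0.0117, 0.1738]
tool_rot: [2.111, 2.324, 0.002]
contact_force: [0.3, 0.8, -1.3]
opening: 0.0144
grip_force: 34.3
```

```bash
python3 -c "
from h import *
from scipy.optimize import least_squares
where()
for nm in ('top','side'):
    a=grab(nm,'g_'+nm+'.png');D=a['depth'];v,u=np.mgrid[:384,:512]
    P=np.stack([(u-a['cx'])/a['fx']*D,(v-a['cy'])/a['fy']*D,D],-1)
    W=(P-np.array(a['t']))@np.array(a['R'])
    m=(D>0)&(np.hypot(W[...,0]-.4196,W[...,1]-.193)<.04)
    q=W[m]; 
    for lo,hi in ((.055,.067),(.04,.05)):
        p=q[(q[:,2]>lo)&(q[:,2]<hi)]
        if len(p)>8:
            f=least_squares(lambda c:np.hypot(p[:,0]-c[0],p[:,1]-c[1])-c[2],[.4196,.193,.024],loss='soft_l1',f_scale=.002)
            print(nm,lo,len(p),p[:,:2].min(0),p[:,:2].max(0),'fit',f.x,rail(f.x))
a=cv2.imread('pics/g_top.png')[240:285,158:205];b=cv2.imread('pics/g_side.png')[140:190,170:222]
z=lambda i:cv2.resize(i,(380,380),interpolation=3)
cv2.imwrite('pics/g.png',np.hstack([z(a),z(b)]))
"
```

```text
t 21.5 rail(s,n) [-45.3 588.8] z 173.8 x-axis [-0.096  0.995 -0.   ] z [ 0.002 -0.    -1.   ] yawerr tool z deg -0.04 F [ 0.3  0.8 -1.3] open 14.4 grip 34.3
top 0.055 119 [0.3957299  0.16814542] [0.44344539 0.21525516] fit [0.41969614 0.19205232 0.02281008] [150.6 436.3]
top 0.04 46 [0.39936531 0.17187047] [0.4393878  0.21342307] fit [0.41964627 0.19195234 0.02054696] [150.5 436.2]
side 0.055 88 [0.3973155  0.16478107] [0.44500059 0.21476191] fit [0.42135716 0.18990496 0.02295206] [148.3 437.7]
side 0.04 81 [0.40064099 0.16699143] [0.44073718 0.21308744] fit [0.42128567 0.18972571 0.02139337] [148.2 437.6]
```

View pics/g.png

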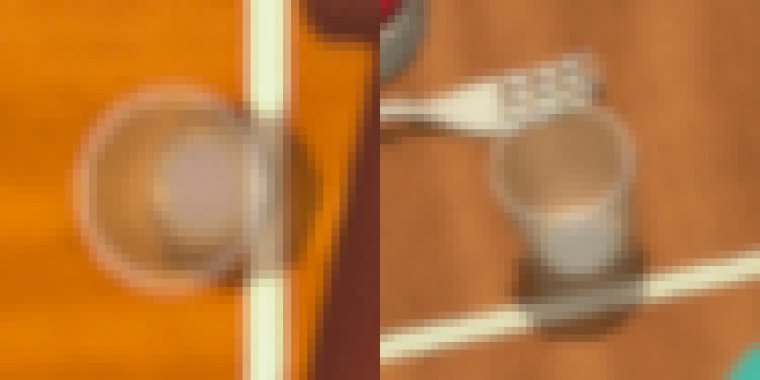

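The glass is at rail (150, 437). Its rim spans g.png (75–275, 85–290) in the top crop, upright and empty. I'll carry the infuser over it now.

>>> drive_tool:
  steps:
    - {"translation": [0.3,-0.23,0],"angular": [0,0,0],"gripper": 0.1}
    - {"translation": [0.6,-0.47,0],"angular": [0,0,0],"gripper": 0.1}
    - {"translation": [0.7,-0.55,0],"angular": [0,0,0],"gripper": 0.1}
    - {"translation": [0.8,-0.62,0],"angular": [0,0,0],"gripper": 0.1}
    - {"translation": [0.8,-0.62,0],"angular": [0,0,0],"gripper": 0.1}
    - {"translation": [0.7,-0.55,0],"angular": [0,0,0],"gripper": 0.1}
    - {"translation": [0.6,-0.47,0],"angular": [0,0,0],"gripper": 0.1}
    - {"translation": [0.3,-0.23,0],"angular": [0,0,0],"gripper": 0.1}

```text
t: 22.6
tool_pos: [0.4207, 0.1896, 0.172]
tool_rot: [-2.11, -2.327, 0.001]
contact_force: [0.5, 0.7, -1.0]
opening: 0.0141
grip_force: 34.2
```

>>> drive_tool:
  steps:
    - {"translation": [0.05,-0.03,0.4],"angular": [0,0,0],"gripper": 0.1}
    - {"translation": [0,0,0.2],"angular": [0,0,0],"gripper": 0.1}
    - {"translation": [0,0,0],"angular": [0,0,0],"gripper": 0.1}
    - {"translation": [0,0,0],"angular": [0,0,0],"gripper": 0.1}

```text
t: 23.1
tool_pos: [0.4215, 0.19, 0.1485]
tool_rot: [-2.114, -2.324, 0.0]
contact_force: [-0.1, -0.6, -0.2]
opening: 0.0141
grip_force: 34.2
```

```bash
python3 -c "
from h import *
where()
from scipy.spatial.transform import Rotation as Ro
a=grab('wrist','w5.png');b=grab('side','s5.png')
c=cv2.resize(cv2.imread('pics/s5.png')[60:200,130:280],(400,384),interpolation=3)
cv2.imwrite('pics/p5.png',np.hstack([cv2.imread('pics/w5.png')[:,60:450],c]))
"
```

```text
t 23.1 rail(s,n) [148.4 437.9] z 148.5 x-axis [-0.095  0.995 -0.   ] z [-0. -0. -1.] yawerr tool z deg -0.1 F [-0.1 -0.6 -0.2] open 14.1 grip 34.2
```

View pics/p5.png

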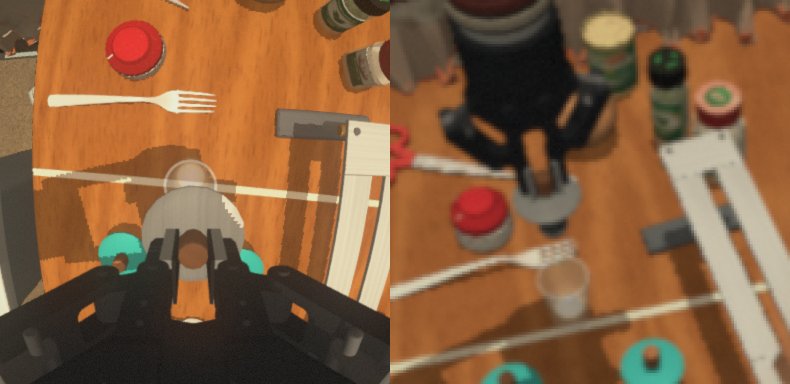

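The infuser hangs upright in the grip; the cap is at p5 (192,222). The glass is at (190,185), aligned across. I'll lower it to just above the rim and compare the centres of cap and glass within one camera.

>>> drive_tool:
  steps:
    - {"translation": [0.03,-0.01,0.4],"angular": [0,0,0],"gripper": 0.1}
    - {"translation": [0,0,0.5],"angular": [0,0,0],"gripper": 0.1}
    - {"translation": [0,0,0.4],"angular": [0,0,0],"gripper": 0.1}
    - {"translation": [0,0,0.1],"angular": [0,0,0],"gripper": 0.1}
    - {"translation": [0,0,0],"angular": [0,0,0],"gripper": 0.1}
    - {"translation": [0,0,0],"angular": [0,0,0],"gripper": 0.1}

```text
t: 23.95
tool_pos: [0.4212, 0.1918, 0.0935]
tool_rot: [2.112, 2.325, 0.002]
contact_force: [0.2, -0.1, -0.2]
opening: 0.0143
grip_force: 34.3
```

```bash
python3 -c "
from h import *
from scipy.optimize import least_squares
where();S=ctrl.get_obs()['tool_pos']
a=grab('side');D=a['depth'];v,u=np.mgrid[:384,:512]
P=np.stack([(u-a['cx'])/a['fx']*D,(v-a['cy'])/a['fy']*D,D],-1)
W=(P-np.array(a['t']))@np.array(a['R'])
r=np.hypot(W[...,0]-S[0],W[...,1]-S[1]);zc=S[2]+.0235
m=(D>0)&(r<.038)
q=W[m]
for lo,hi,r0 in ((zc-.006,zc+.006,.029),(.055,.067,.024),(.04,.05,.02)):
    p=q[(q[:,2]>lo)&(q[:,2]<hi)]
    if len(p)<9: print(len(p));continue
    print(lo,len(p),rail(p[:,:2].min(0)),p[:,:2].min(0),p[:,:2].max(0),'mid',rail((p[:,:2].min(0)+p[:,:2].max(0))/2),np.median(p[:,2]))
    f=least_squares(lambda c:np.hypot(p[:,0]-c[0],p[:,1]-c[1])-r0,[S[0],S[1]],loss='soft_l1',f_scale=.002); print(rail(f.x))
"
```

```text
t 23.95 rail(s,n) [150.2 437.8] z 93.5 x-axis [-0.096  0.995  0.   ] z [ 0.002  0.    -1.   ] yawerr tool z deg -0.04 F [ 0.2 -0.1 -0.2] open 14.3 grip 34.3
0.11095295211331055 232 [124.  408.9] [0.3949809  0.16292321] [0.45210659 0.22082802] mid [150.1 440.1] 0.11672326609979486
[159.4 440.8]
0.055 64 [126.4 411.5] [0.39738515 0.16555354] [0.44503536 0.20929103] mid [145.9 437.3] 0.058964478521374854
[149.4 437.9]
0.04 58 [127.3 414.7] [0.40044403 0.16676978] [0.44108762 0.21089266] mid [147.3 437. ] 0.04487867452854351
[147.4 437.8]
```

>>> drive_tool:
  steps:
    - {"translation": [-0.04,-0.04,0],"angular": [0,0,0],"gripper": 0.1}
    - {"translation": [0,0,0.2],"angular": [0,0,0],"gripper": 0.1}
    - {"translation": [0,0,0.2],"angular": [0,0,0],"gripper": 0.1}
    - {"translation": [0,0,0.2],"angular": [0,0,0],"gripper": 0.1}
    - {"translation": [0,0,0.1],"angular": [0,0,0],"gripper": 0.1}
    - {"translation": [0,0,0],"angular": [0,0,0],"gripper": 0.1}

```text
t: 24.75
tool_pos: [0.4188, 0.1898, 0.064]
tool_rot: [-2.112, -2.325, 0.001]
contact_force: [1.1, 0.9, -0.8]
opening: 0.0142
grip_force: 34.3
```

>>> drive_tool:
  steps:
    - {"translation": [0,0,0.1],"angular": [0,0,0],"gripper": 0.1}
    - {"translation": [0,0,0.1],"angular": [0,0,0],"gripper": 0.1}
    - {"translation": [0,0,0.1],"angular": [0,0,0],"gripper": 0.1}
    - {"translation": [0,0,0.1],"angular": [0,0,0],"gripper": 0.1}
    - {"translation": [0,0,0],"angular": [0,0,0],"gripper": 0.1}

```text
t: 25.38
tool_pos: [0.4188, 0.1897, 0.0481]
tool_rot: [-2.112, -2.325, 0.001]
contact_force: [0.0, 0.3, -0.1]
opening: 0.0142
grip_force: 34.3
```

```bash
python3 -c "
from h import *
where()"
```

```text
t 25.38 rail(s,n) [148.4 435.1] z 48.1 x-axis [-0.096  0.995 -0.   ] z [-0.001 -0.    -1.   ] yawerr tool z deg -0.04 F [ 0.   0.3 -0.1] open 14.2 grip 34.3
```

>>> drive_tool:
  steps:
    - {"translation": [0,0,0.06],"angular": [0,0,0],"gripper": 0.1}
    - {"translation": [0,0,0.06],"angular": [0,0,0],"gripper": 0.1}
    - {"translation": [0,0,0.04],"angular": [0,0,0],"gripper": 0.1}
    - {"translation": [0,0,0],"angular": [0,0,0],"gripper": 0.1}

```text
t: 25.88
tool_pos: [0.419, 0.1898, 0.042]
tool_rot: [-2.112, -2.325, 0.001]
contact_force: [0.3, 0.1, -0.6]
opening: 0.0142
grip_force: 34.3
```

```bash
python3 -c "
from h import *
where()"
```

```text
t 25.88 rail(s,n) [148.4 435.3] z 42.0 x-axis [-0.096  0.995 -0.   ] z [-0. -0. -1.] yawerr tool z deg -0.04 F [ 0.3  0.1 -0.6] open 14.2 grip 34.3
```

>>> drive_tool:
  steps:
    - {"translation": [0,0,0.03],"angular": [0,0,0],"gripper": 0.1}
    - {"translation": [0,0,0.02],"angular": [0,0,0],"gripper": 0.1}
    - {"translation": [0,0,0],"angular": [0,0,0],"gripper": 0.1}

```text
t: 26.25
tool_pos: [0.4191, 0.1898, 0.0402]
tool_rot: [-2.112, -2.325, -0.0]
contact_force: [0.2, -0.2, -0.7]
opening: 0.014
grip_force: 34.3
```

```bash
python3 -c "
from h import *
where()
b=grab('side','s6.png');w=grab('wrist','w6.png')
c=cv2.resize(cv2.imread('pics/s6.png')[110:200,150:250],(400,384),interpolation=3)
cv2.imwrite('pics/p6.png',np.hstack([cv2.imread('pics/w6.png')[:,60:450],c]))"
```

```text
t 26.25 rail(s,n) [148.5 435.5] z 40.2 x-axis [-0.096  0.995  0.   ] z [-0.  0. -1.] yawerr tool z deg -0.04 F [ 0.2 -0.2 -0.7] open 14.0 grip 34.3
```

View pics/p6.png

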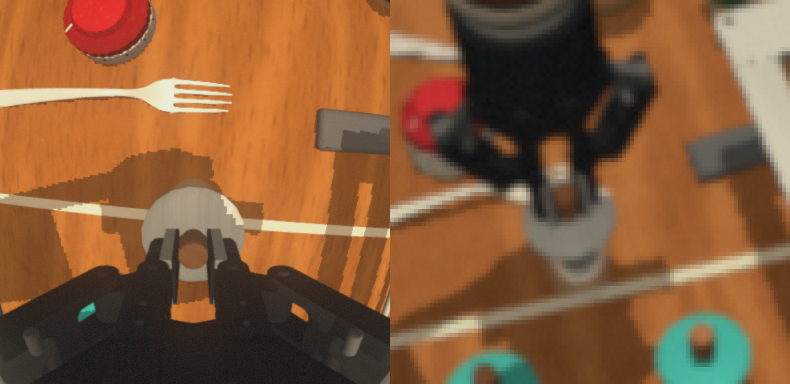

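The cap now covers the glass mouth at p6 (570,230), with the glass upright below. I'll lower it until the rim is felt.

>>> drive_tool:
  steps:
    - {"translation": [0,0,0.03],"angular": [0,0,0],"gripper": 0.1}
    - {"translation": [0,0,0],"angular": [0,0,0],"gripper": 0.1}

```text
t: 26.6
tool_pos: [0.4197, 0.1901, 0.04]
tool_rot: [2.112, 2.325, 0.002]
contact_force: [-1.9, -0.5, 5.0]
opening: 0.0143
grip_force: 34.8
```

>>> drive_tool:
  steps:
    - {"translation": [0,0,0.03],"angular": [0,0,0],"gripper": 0.1}
    - {"translation": [0,0,0],"angular": [0,0,0],"gripper": 0.1}

```text
t: 26.85
tool_pos: [0.4203, 0.1904, 0.0399]
tool_rot: [2.112, 2.325, 0.003]
contact_force: [-2.8, -0.7, 9.2]
opening: 0.014
grip_force: 35.4
```

```bash
python3 -c "
from h import *
where()"
```

```text
t 26.85 rail(s,n) [148.9 436.7] z 39.9 x-axis [-0.096  0.995  0.001] z [ 0.002  0.001 -1.   ] yawerr tool z deg -0.04 F [-2.8 -0.7  9.2] open 14.0 grip 35.4
```

It makes contact at TCP z = 40, so the cap underside is at about 62 mm, the rim height. I'll unload, release and retreat.

>>> drive_tool:
  steps:
    - {"translation": [0,0,-0.05],"angular": [0,0,0],"gripper": 0.1}
    - {"translation": [0,0,0],"angular": [0,0,0],"gripper": 0.25}
    - {"translation": [0,0,0],"angular": [0,0,0],"gripper": 0.45}
    - {"translation": [0,0,0],"angular": [0,0,0],"gripper": 0.45}
    - {"translation": [0,0,0],"angular": [0,0,0],"gripper": 0.45}
    - {"translation": [0,0,-0.2],"angular": [0,0,0],"gripper": 0.45}
    - {"translation": [0,0,-0.4],"angular": [0,0,0],"gripper": 0.45}
    - {"translation": [0,0,-0.6],"angular": [0,0,0],"gripper": 0.45}

```text
t: 27.85
tool_pos: [0.419, 0.1898, 0.0889]
tool_rot: [-2.112, -2.325, 0.0]
contact_force: [-0.1, 0.2, 0.5]
opening: 0.0383
grip_force: 0.0
```

>>> drive_tool:
  steps:
    - {"translation": [0,0,-0.8],"angular": [0,0,0],"gripper": 0.45}
    - {"translation": [0,0,-0.8],"angular": [0,0,0],"gripper": 0.45}
    - {"translation": [-0.7,0,-0.8],"angular": [0,0,0],"gripper": 0.45}
    - {"translation": [-0.8,0,0],"angular": [0,0,0],"gripper": 0.45}
    - {"translation": [-0.8,0,0],"angular": [0,0,0],"gripper": 0.45}
    - {"translation": [-0.8,0,0],"angular": [0,0,0],"gripper": 0.45}
    - {"translation": [-0.8,0,0],"angular": [0,0,0],"gripper": 0.45}
    - {"translation": [0,0,0],"angular": [0,0,0],"gripper": 0.45}

```text
t: 28.85
tool_pos: [0.4346, 0.0332, 0.1853]
tool_rot: [2.115, 2.321, 0.002]
contact_force: [-0.4, 0.3, 0.4]
opening: 0.0387
grip_force: 0.0
```

```bash
python3 -c "
from h import *
where();knobs()
b=grab('side','s7.png');w=grab('top','t7.png')
a=w;D=a['depth'];v,u=np.mgrid[:384,:512]
P=np.stack([(u-a['cx'])/a['fx']*D,(v-a['cy'])/a['fy']*D,D],-1)
W=(P-np.array(a['t']))@np.array(a['R'])
m=(D>0)&(np.hypot(W[...,0]-.4196,W[...,1]-.191)<.04)&(W[...,2]>.05)
q=W[m];print(q.min(0),q.max(0)); p=q[q[:,2]<.075]
A=np.c_[p[:,:2]-p[:,:2].mean(0),np.ones(len(p))];print('plane',np.linalg.lstsq(A,p[:,2],rcond=None)[0])
c=cv2.resize(cv2.imread('pics/s7.png')[110:310,150:350],(400,400),interpolation=3)
d=cv2.resize(cv2.imread('pics/t7.png')[145:295,130:380],(400,240),interpolation=3)
cv2.imwrite('pics/p7.png',np.hstack([cv2.copyMakeBorder(d,0,160,0,0,0),c]))"
```

```text
t 28.85 rail(s,n) [ -8.9 435.7] z 185.3 x-axis [-0.093  0.996 -0.   ] z [ 0.002 -0.    -1.   ] yawerr tool z deg -0.22 F [-0.4  0.3  0.4] open 38.7 grip 0.0
knob [334. 165.] 50 [-184.9  587.2] 0.145
knob [303. 169.] 49 [-123.4  586.7] 0.146
knob [  1. 213.] 22 [481.4 569.2] 0.133
[0.39178852 0.18613608 0.06115389] [0.44763335 0.21918049 0.09072171]
plane [-0.00315786 -0.03053157  0.06588981]
```

View pics/p7.png

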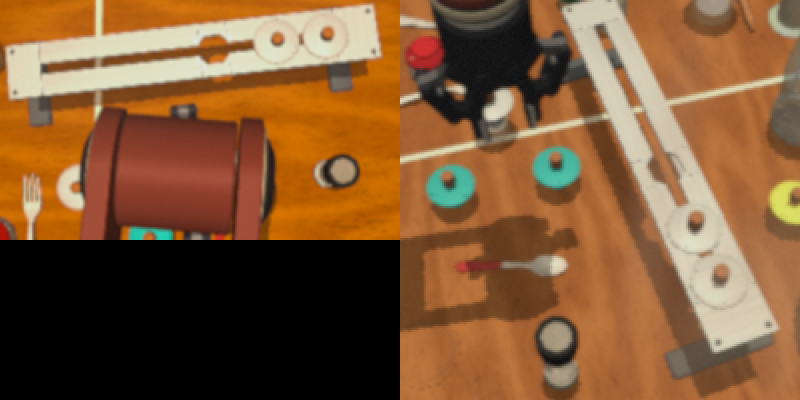

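The two front infusers sit on the right arm at p7 (275,40) and (327,33). The wanted one hangs in the glass, with its cap level and its top measured at 66 mm, as expected. The mill is standing and the robot is clear, so I'm handing in.

```bash
python3 -c "
from station import ctrl
print(ctrl.finish_job())"
```

```text
the job is handed in; nothing more can be done
None
```

The job is handed in at about 29 s: both front infusers are on the right arm, the rear one hangs upright in the small glass with its cap on the rim, and the glass and salt mill are still standing.

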